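# Set the photo number marker to 42

## Task

The half-cleaned panel is about to be photographed: on the number marker with two thumbwheels, roll the left wheel to 4 and the right wheel to 2, so that it reads 42 as seen from the robot. Leave the wheel of the smaller one-wheel marker as it is.

Things in the scene. Friction and masses are not known exactly. Their poses are not given: they have to be found in the camera images.
- marker: Bolted-down grey case, 110 x 150 x 45 mm (x, y, z). Origin: centre of underside; x away from robot, y left, z up. Two aluminium thumbwheels, 80 mm across, 22 mm thick, on an axle along y, 45 mm up at x = 0; centres at y = +48 (left) and -22 mm (right). A fixed black 80 mm drum right of each bears rows of 1 (robot side) to 5 white studs, 0.4 rad apart, 3 on top: the tab points at its digit.
- tens_wheel (a joint): Left wheel's angle, rad: 0 = tab upright (3), positive = tab leans away from the robot; 1..5 at -0.8, -0.4, 0, 0.4, 0.8; stops at +-0.85. Tab: one brass radial fin, 8 mm thick, 20 wide, ending in a round bar 12 mm thick along y, its centre 80 mm from the axle: x = 80 sin(angle), z = 45 + 80 cos(angle) mm. Starts at 3 or lower. No clicks; about 1.2 N at the tab turns it; stays where left.
- units_wheel (a joint): Angle of the right wheel of the same marker, rad; identical wheel, tab, scale and signs as the left one. Starts at 3 or higher. A sideways push on the tab with closed fingers from above (tips 95 mm above the bench clear case, wheels and drums, which reach 85 mm) moves it.
- spare_tab (a point): Centre of the bar on the tab of the other, smaller marker: same look, but one wheel and a case only 80 mm wide. It stands to the left or right of the two-wheel marker, 0.3 to 0.47 m away, centre to centre. To be left as it is.
There are look-alikes about, which are no part of the job. Leave any blue or turquoise look-alike of the marker alone.

How it is judged:
At the end, for the whole second after the job is handed in: The left wheel of the two-wheel marker stands at 4 (+0.4 rad) and the right one at 2 (-0.4 rad), each within 0.18 rad, both still; the one-wheel marker's tab is within 10 mm of where it began (value of joint tens_wheel between 0.22 and 0.58 rad and value of joint units_wheel between -0.58 and -0.22 rad and velocity of joint tens_wheel between -0.05 and 0.05 rad/s and velocity of joint units_wheel between -0.05 and 0.05 rad/s); the robot touches nothing.
It fails at once if the one-wheel marker's wheel is turned (its tab moved by more than 10 mm) (distance of spare_tab from where it was at the start of the episode above 0.01 m).
It also fails if it takes over 43 s, if anything falls off the work surface, if the arm or the gripper's body presses on something with over 40 N, if the wrist force passes 120 N, or if a joint passes its speed limit or range.

## Robot

A 7-joint arm with a two-finger parallel gripper is mounted at the origin on the work surface. World frame = base frame: x ahead of the robot, y to its left, z up, the work surface at z = 0. Lengths are in m, angles in rad, forces in N, time in s.
With the tool pointing down it reaches from about 0.4 to 0.85 m from the base axis. Payload 4.5 kg.
Tool frame: the origin (TCP) lies midway between the tips of the shut fingers; the grasp point (between the pads) lies behind it (r.grip_point_offset is the z of the grasp point in the tool frame, in m); z points along the fingers, y is the line along which they close (so a half turn about z gives the same grasp; the last joint's range is limited). The gripper opens to 88 mm and grips with 3 to 60 N. Pads are 18 mm wide; open, the fingers measure 123 mm over their backs; the gripper's body (75 mm by 187 mm) begins 45 mm behind the grasp point.
Start: joints at [1.381, 0.689, -0.195, 1.565, 0.157, 0.902, -0.215], TCP at [0.139, -0.609, 0.239] pointing down, gripper open.
Joint ranges: [-3.01, 3.01], [-0.46, 2.08], [-1.47, 1.51], [0.13, 2.56], [-1, 4.14], [0.04, 2.09], [-2.66, 2.66]. Speed limits (rad/s): [2.57, 2.57, 3.14, 3.14, 3.14, 3.14, 3.14].

## Interface

Orientations are given as a unit quaternion [x, y, z, w].
In Python, from plant import r, optics, workorder gives the robot as it stands.
- The arm moves only by the shell command python3 -m creep 'ROWS' [FORCE]. ROWS is JSON, a list of rows, each an object of numbers: "grip": the gripper command: -1 is shut, 1 is fully open, values between are in proportion; "tx", "ty", "tz": the shift along the tool's x, y, z in cm; "spin": the turn about the tool's z in degrees. In form: [{"grip": .., "tx": .., "ty": .., "tz": .., "spin": ..}, ...]. A call has 1 to 8 rows; each row shifts and turns the commanded pose from where the row before left it, along the tool's axes as they then stand; what a row does not reach is not made up. A row lasts 1/12 s, in which the tool goes at most 41.7 mm and 7.16 degrees, less where a joint would pass 70% of its speed; a pose out of reach is approached as far as the arm can. A call with a gripper value outside its range is refused whole. The fingers move at their own pace and stop on an object; FORCE is the grip in N (left out, the last holds). Time passes only in rows, so rows that do not move let the fingers close. It gives the time, the measured TCP pose, the force, the opening and the grip force at its end, in the units of the state.
- r.get_state(): the state, without advancing time (a new reading comes with each control period).
- optics.snapshot(name): name is "side" or "top"; returns (picture, depth): 400x640x3 uint8, red, green, blue; 400x640 float32, m along the optical axis (not along the pixel's ray), 0 where there is no reading.
- optics.get_calibration(name): a dict with "fx", "fy", "cx", "cy" (pixels), "extrinsics" (4x4, takes a point from world to camera coordinates). Camera axes: x right, y down, z forward; pixel columns grow to the right and rows downward; lengths in m; the calibration is good to about 2 mm. A picture is of the moment at which its call begins. get_calibration takes no time and is no camera call.
- workorder.finish_job(): hands the job in; it is judged then, once.
The state is a dict: "clock": time; "q": joint angles; "qd": joint speeds; "joint_torque": joint torques, N m; "tool_pos": TCP position; "eef_rot": TCP orientation; "contact_force": force on the tool from outside, world axes, zero at the start; "moment": the same for the moment, N m; "opening": opening from 0.0 (shut) to 1.0 (fully open); "finger_force": force on a finger pad.
Only numpy, scipy, OpenCV 4.12 (cv2) and the standard library are available. Lean on these libraries where they do the work, as an engineer would, in place of code of your own. Each camera call takes 0.05 s, during which the arm holds its last target. There are 200 camera calls.

## Working session

There is one attempt and no reset: what is moved stays moved. The work goes in short steps, Python scripts to look and compute and a shell command to move; the robot and the scene stay as the last step left them, time stands still between calls to the robot, and variables do not carry over. Pictures are saved under pics/ and viewed, at most 10 in all, crops included, and the job is handed in when it is done.

```bash
mkdir -p pics
cat > h.py <<'E'
import numpy as np,cv2
from plant import r,optics,workorder
def snap(n,f=None):
    p,d=optics.snapshot(n)
    if f: cv2.imwrite('pics/'+f,p[:,:,::-1]); np.savez('pics/'+f+'.npz',p=p,d=d)
    return p,d
def cloud(n,d):
    c=optics.get_calibration(n);v,u=np.mgrid[:d.shape[0],:d.shape[1]]
    P=np.stack([(u-c['cx'])/c['fx']*d,(v-c['cy'])/c['fy']*d,d],-1)
    E=np.array(c['extrinsics']);W=(P-E[:3,3])@E[:3,:3]
    W[d==0]=np.nan
    return W
E
python3 - <<'E'
from h import *
for n in('top','side'):
    snap(n,n+'1.png');c=optics.get_calibration(n);print(n,c['fx'],np.round(c['extrinsics'],3).tolist())
s=r.get_state();print(s['clock'],s['tool_pos'],s['eef_rot'],r.grip_point_offset)
E
```

```text
top 413.10416849820166 [[-0.136, -0.991, -0.003, 0.046], [-0.965, 0.133, -0.225, 0.453], [0.223, -0.028, -0.974, 0.898], [0.0, 0.0, 0.0, 1.0]]
side 374.1495711518639 [[0.745, -0.666, -0.023, -0.308], [-0.419, -0.441, -0.793, 0.252], [0.518, 0.601, -0.608, 0.605], [0.0, 0.0, 0.0, 1.0]]
0.1 [ 0.13857809 -0.6088571   0.23799451] [ 9.93740077e-01  1.11713726e-01 -1.29344840e-04 -8.28308244e-04] -0.0187
```

View pics/top1.png

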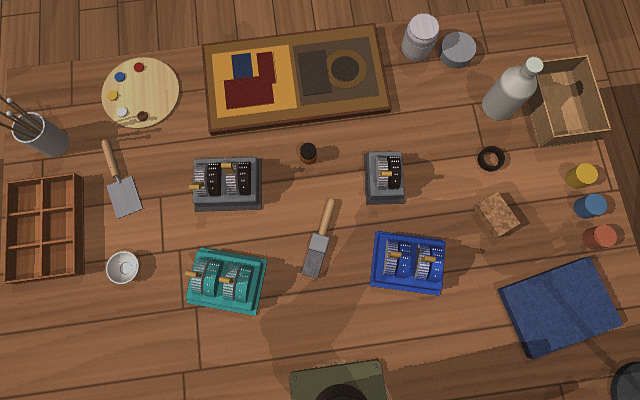

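View pics/side1.png

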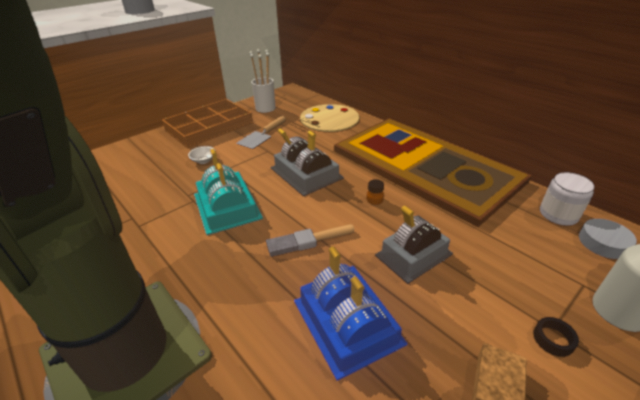

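The top view shows the grey two-wheel marker at about (228,182), with its left tab at (196,187) and its right tab at (230,166). The grey one-wheel marker is at (385,178). The turquoise and blue look-alikes are nearer the robot. Next I measure these positions.

```bash
cat > m.py <<'E'
from h import *
def tabs(p,d,W,u0,u1,v0,v1):
    h=cv2.cvtColor(p,cv2.COLOR_RGB2HSV);m=(h[...,0]>12)&(h[...,0]<30)&(h[...,1]>110)&(W[...,2]>.088)
    k=np.zeros(m.shape,bool);k[v0:v1,u0:u1]=1;m&=k
    n,l,s,c=cv2.connectedComponentsWithStats(m.astype(np.uint8))
    for i in range(1,n):
        if s[i,4]>5:
            q=W[l==i];t=q[q[:,2]>q[:,2].max()-.01];print('tab',s[i,:],np.round(np.median(q,0),3),'zmax',q[:,2].max().round(3),'top',np.round(t.mean(0),3),'min',q.min(0).round(3),'max',q.max(0).round(3))
E
python3 - <<'E'
from m import *
z=np.load('pics/top1.png.npz');p,d=z['p'],z['d'];W=cloud('top',d)
tabs(p,d,W,180,420,140,215)
for n,(u0,u1) in {'two':(185,275),'one':(355,415)}.items():
    R=W[145:220,u0:u1].reshape(-1,3);c=p[145:220,u0:u1].reshape(-1,3).astype(int)
    q=R[(np.abs(R[:,2]-.045)<.005)&(np.ptp(c,axis=1)<25)];a=R[R[:,2]>.025]
    for b in(q,a): 
        b=b[:,:2].astype(np.float32);print(n,len(b),cv2.minAreaRect(b),b.min(0),b.max(0))
    dr=R[R[:,2]>.03];print('zmax',dr[:,2].max())
cv2.imwrite('pics/crop.png',cv2.resize(p[145:220,180:280,::-1],None,fx=6,fy=6,interpolation=cv2.INTER_CUBIC))
E
```

```text
tab [221 163  14  11 116] [0.552 0.173 0.121] zmax 0.136 top [0.555 0.174 0.13 ] min [0.548 0.163 0.09 ] max [0.561 0.185 0.136]
tab [379 171  13   6  62] [ 0.491 -0.166  0.127] zmax 0.13 top [ 0.491 -0.167  0.127] min [ 0.485 -0.177  0.088] max [ 0.507 -0.156  0.13 ]
tab [189 182  15   8  88] [0.521 0.245 0.12 ] zmax 0.126 top [0.518 0.247 0.122] min [0.513 0.236 0.088] max [0.54  0.26  0.126]
two 1132 ((0.5514340996742249, 0.1964184045791626), (0.1491684466600418, 0.11109744012355804), 83.89421844482422) [0.48975116 0.11749221] [0.6119615  0.27492356]
two 3002 ((0.5513545274734497, 0.19658434391021729), (0.15083450078964233, 0.11168718338012695), 84.28545379638672) [0.4893062  0.11665011] [0.6125017  0.27571353]
zmax 0.13562956667751383
one 702 ((0.5140807032585144, -0.1824185699224472), (0.08019430190324783, 0.10925335437059402), 83.21099090576172) [ 0.4573118 -0.2268047] [ 0.5722912  -0.13778678]
one 1588 ((0.5151211619377136, -0.18254733085632324), (0.08028960227966309, 0.11123020201921463), 83.3310775756836) [ 0.45662677 -0.2277572 ] [ 0.5722912  -0.13761477]
zmax 0.13033401032697134
```

View pics/crop.png

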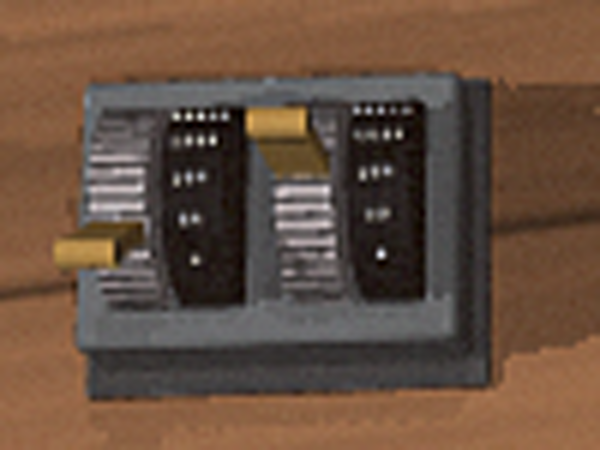

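The case sizes match: 149 x 111 mm and 80 x 110 mm. The marker origin is at (0.551, 0.197) with yaw about -6°. The left tab is at about -0.48 and the right at about 0.05. I'll close the fingers, align to the marker, and swing over while staying high.

```bash
python3 -m creep '[{"grip":-1,"spin":7},{"grip":-1,"spin":7},{"grip":-1,"spin":4.8},{"grip":-1,"tx":2.6,"ty":-2.9},{"grip":-1,"tx":2.6,"ty":-2.9},{"grip":-1,"tx":2.6,"ty":-2.9},{"grip":-1,"tx":2.6,"ty":-2.9},{"grip":-1,"tx":2.6,"ty":-2.9}]' && python3 -m creep '[{"grip":-1,"tx":2.6,"ty":-2.9},{"grip":-1,"tx":2.6,"ty":-2.9},{"grip":-1,"tx":2.6,"ty":-2.9},{"grip":-1,"tx":2.6,"ty":-2.9},{"grip":-1,"tx":2.6,"ty":-2.9},{"grip":-1}]'
```

```text
$[0]: bad value
```

```bash
python3 -m creep '[{"grip":-1,"tx":0,"ty":0,"tz":0,"spin":7},{"grip":-1,"tx":0,"ty":0,"tz":0,"spin":7},{"grip":-1,"tx":0,"ty":0,"tz":0,"spin":4.8},{"grip":-1,"tx":2.6,"ty":-2.9,"tz":0,"spin":0},{"grip":-1,"tx":2.6,"ty":-2.9,"tz":0,"spin":0},{"grip":-1,"tx":2.6,"ty":-2.9,"tz":0,"spin":0},{"grip":-1,"tx":2.6,"ty":-2.9,"tz":0,"spin":0},{"grip":-1,"tx":2.6,"ty":-2.9,"tz":0,"spin":0}]'
```

```text
clock: 0.77
tool_pos: [0.284, -0.4771, 0.2384]
eef_rot: [0.999, -0.052, -0.0, -0.0]
contact_force: [0.4, 0.1, -0.3]
opening: 0.417
finger_force: 0.0
```

```bash
python3 -m creep '[{"grip":-1,"tx":2.6,"ty":-2.9,"tz":0,"spin":0},{"grip":-1,"tx":2.6,"ty":-2.9,"tz":0,"spin":0},{"grip":-1,"tx":2.6,"ty":-2.9,"tz":0,"spin":0},{"grip":-1,"tx":2.6,"ty":-2.9,"tz":0,"spin":0},{"grip":-1,"tx":2.6,"ty":-2.9,"tz":0,"spin":0},{"grip":-1,"tx":0,"ty":-3,"tz":0,"spin":0},{"grip":-1,"tx":0,"ty":-3,"tz":0,"spin":0},{"grip":-1,"tx":0,"ty":-3,"tz":0,"spin":0}]' && python3 -m creep '[{"grip":-1,"tx":0,"ty":-3,"tz":0,"spin":0},{"grip":-1,"tx":0,"ty":-3,"tz":0,"spin":0},{"grip":-1,"tx":0,"ty":-3,"tz":0,"spin":0},{"grip":-1,"tx":0,"ty":-3,"tz":0,"spin":0},{"grip":-1,"tx":0,"ty":-3,"tz":0,"spin":0},{"grip":-1,"tx":0,"ty":-3,"tz":0,"spin":0},{"grip":-1,"tx":0,"ty":-3,"tz":0,"spin":0},{"grip":-1,"tx":0,"ty":-3,"tz":0,"spin":0}]'; python3 -c "
from h import *
s=r.get_state();print(s['q'])"
```

```text
clock: 1.43
tool_pos: [0.4371, -0.2568, 0.2383]
eef_rot: [0.999, -0.052, -0.0, -0.0]
contact_force: [-0.0, 0.1, 0.6]
opening: 0.003
finger_force: 0.0
clock: 2.1
tool_pos: [0.4616, -0.0184, 0.2385]
eef_rot: [0.999, -0.052, -0.0, 0.0]
contact_force: [1.2, -0.2, 0.1]
opening: 0.003
finger_force: 0.0
[-0.04853604  0.48132464 -0.01727763  2.04460149  0.01391182  0.6162774
 -1.75030522]
```

```bash
python3 -m creep '[{"grip":-1,"tx":-0.5,"ty":-3,"tz":0,"spin":0},{"grip":-1,"tx":-0.5,"ty":-3,"tz":0,"spin":0},{"grip":-1,"tx":0,"ty":-3,"tz":0,"spin":0},{"grip":-1,"tx":0,"ty":-3,"tz":0,"spin":0},{"grip":-1,"tx":0,"ty":-3,"tz":0,"spin":0},{"grip":-1,"tx":0,"ty":-3,"tz":0,"spin":0},{"grip":-1,"tx":0,"ty":-3,"tz":0,"spin":0},{"grip":-1,"tx":0,"ty":-3,"tz":0,"spin":0}]' && python3 -m creep '[{"grip":-1,"tx":0,"ty":-3,"tz":0,"spin":0},{"grip":-1,"tx":0,"ty":0,"tz":3,"spin":0},{"grip":-1,"tx":0,"ty":0,"tz":3,"spin":0},{"grip":-1,"tx":0,"ty":0,"tz":3,"spin":0},{"grip":-1,"tx":0,"ty":0,"tz":3,"spin":0},{"grip":-1,"tx":0,"ty":0,"tz":1.8,"spin":0},{"grip":-1,"tx":0,"ty":0,"tz":0,"spin":0}]'
python3 - <<'E'
from m import *
s=r.get_state();print(s['tool_pos'],s['q'][6])
p,d=snap('side','s2.png');d=s['tool_pos']-np.array([.5514,.1965,0]);print(.9945*d[0]-.1045*d[1],.1045*d[0]+.9945*d[1])
cv2.imwrite('pics/c2.png',cv2.resize(p[80:260,150:390,::-1],None,fx=3,fy=3))
E
```

```text
clock: 2.77
tool_pos: [0.4765, 0.2213, 0.2384]
eef_rot: [0.999, -0.052, -0.0, 0.0]
contact_force: [0.7, -0.6, -0.3]
opening: 0.005
finger_force: 0.0
clock: 3.35
tool_pos: [0.4774, 0.2485, 0.097]
eef_rot: [0.999, -0.052, -0.003, 0.002]
contact_force: [-0.1, -0.4, 0.4]
opening: 0.002
finger_force: 0.0
[0.47743207 0.2484573  0.09701939] -2.2224547752770243
-0.07899064101834569 0.043941884484635756
```

View pics/c2.png

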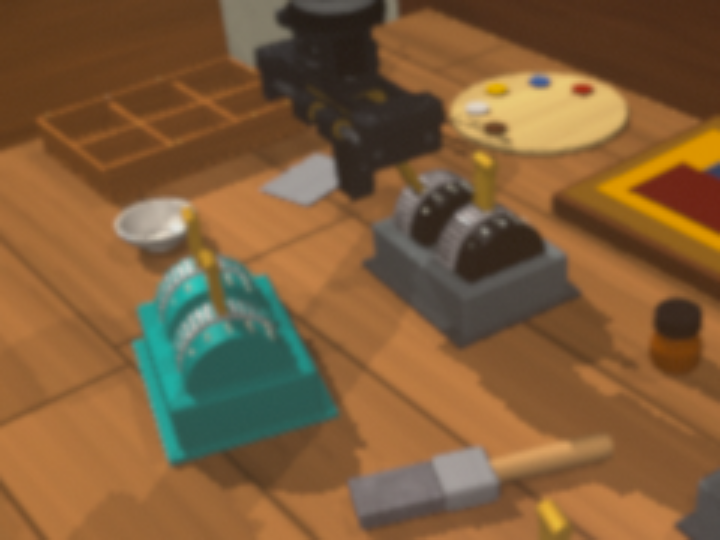

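The closed fingertips sit on the robot side of the left tab, near (355,190) in the crop. Now I push forward.

```bash
python3 -m creep '[{"grip":-1,"tx":1,"ty":-0.3,"tz":-0.5,"spin":0},{"grip":-1,"tx":1,"ty":0,"tz":0,"spin":0},{"grip":-1,"tx":1,"ty":0,"tz":0,"spin":0},{"grip":-1,"tx":1,"ty":0,"tz":0,"spin":0},{"grip":-1,"tx":1,"ty":0,"tz":0,"spin":0},{"grip":-1,"tx":1,"ty":0,"tz":0,"spin":0},{"grip":-1,"tx":1,"ty":0,"tz":0,"spin":0}]' && python3 -m creep '[{"grip":-1,"tx":0.7,"ty":0,"tz":0,"spin":0},{"grip":-1,"tx":0.7,"ty":0,"tz":0,"spin":0},{"grip":-1,"tx":0,"ty":0,"tz":0,"spin":0},{"grip":-1,"tx":0,"ty":0,"tz":0,"spin":0}]'
python3 - <<'E'
from m import *
s=r.get_state()
p,d=snap('side','s3.png');W=cloud('side',d);tabs(p,d,W,260,330,110,175)
d=s['tool_pos']-np.array([.5514,.1965,0]);print(.9945*d[0]-.1045*d[1],.1045*d[0]+.9945*d[1],d[2])
E
```

```text
clock: 3.98
tool_pos: [0.5506, 0.2458, 0.1077]
eef_rot: [0.999, -0.052, 0.001, -0.001]
contact_force: [-0.6, -0.9, -0.3]
opening: 0.007
finger_force: 0.8
clock: 4.32
tool_pos: [0.5646, 0.244, 0.1063]
eef_rot: [0.999, -0.052, 0.001, -0.0]
contact_force: [-0.4, -0.5, 0.4]
opening: 0.007
finger_force: 0.0
tab [285 110  41  27 149] [0.567 0.233 0.117] zmax 0.183 top [0.551 0.193 0.176] min [0.523 0.155 0.088] max [0.587 0.264 0.183]
tab [291 110   3   3   8] [0.532 0.216 0.178] zmax 0.182 top [0.532 0.215 0.178] min [0.529 0.211 0.174] max [0.534 0.219 0.182]
tab [307 131   9  18 123] [0.55  0.17  0.111] zmax 0.129 top [0.552 0.172 0.125] min [0.546 0.163 0.088] max [0.558 0.186 0.129]
0.008146501997173018 0.048599628568628914 0.10627619189603968
```

```bash
python3 -m creep '[{"grip":-1,"tx":0.4,"ty":0,"tz":0,"spin":0},{"grip":-1,"tx":0,"ty":0,"tz":0,"spin":0},{"grip":-1,"tx":-1.5,"ty":0,"tz":0,"spin":0},{"grip":-1,"tx":-1,"ty":0,"tz":0,"spin":0},{"grip":-1,"tx":0,"ty":0,"tz":-3.5,"spin":0},{"grip":-1,"tx":0,"ty":0,"tz":-3.5,"spin":0},{"grip":-1,"tx":0,"ty":0,"tz":-1,"spin":0}]' && python3 -m creep '[{"grip":-1,"tx":2,"ty":2.4,"tz":0,"spin":0},{"grip":-1,"tx":2,"ty":2.4,"tz":0,"spin":0},{"grip":-1,"tx":2,"ty":2.3,"tz":0,"spin":0},{"grip":-1,"tx":0.5,"ty":0,"tz":0,"spin":0},{"grip":-1,"tx":0,"ty":0,"tz":0,"spin":0}]'
python3 - <<'E'
from m import *
s=r.get_state()
p,d=snap('side','s4.png');W=cloud('side',d);tabs(p,d,W,260,330,110,175)
d=s['tool_pos']-np.array([.5514,.1965,0]);print(.9945*d[0]-.1045*d[1],.1045*d[0]+.9945*d[1],d[2])
cv2.imwrite('pics/c4.png',cv2.resize(p[80:210,240:360,::-1],None,fx=4,fy=4))
E
```

```text
clock: 4.95
tool_pos: [0.5455, 0.2472, 0.1902]
eef_rot: [0.999, -0.052, 0.003, -0.002]
contact_force: [0.4, 0.8, 1.0]
opening: 0.011
finger_force: 0.0
clock: 5.37
tool_pos: [0.6023, 0.1657, 0.1857]
eef_rot: [0.999, -0.055, 0.001, 0.001]
contact_force: [0.2, 0.9, 0.4]
opening: 0.007
finger_force: 0.0
tab [297 121  11  16 107] [0.578 0.238 0.107] zmax 0.125 top [0.583 0.239 0.119] min [0.567 0.228 0.088] max [0.59  0.253 0.125]
tab [307 131   9  18 118] [0.55  0.169 0.111] zmax 0.129 top [0.552 0.173 0.125] min [0.546 0.162 0.088] max [0.558 0.186 0.129]
0.05378915397036953 -0.025270079363359624 0.18566227043211114
```

View pics/c4.png

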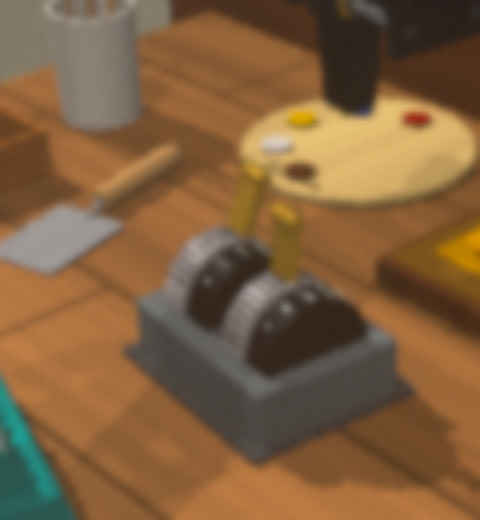

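The left tab now leans away from the robot, with its bar at local x of about 0.03 and a top at z = 0.125, so about +0.37 rad. The fingers are beyond the right tab and clear of it. Next I lower them and push the right tab back.

```bash
python3 -m creep '[{"grip":-1,"tx":0,"ty":-0.3,"tz":3,"spin":0},{"grip":-1,"tx":0,"ty":0,"tz":3,"spin":0},{"grip":-1,"tx":0,"ty":0,"tz":2.2,"spin":0},{"grip":-1,"tx":0,"ty":0,"tz":0,"spin":0},{"grip":-1,"tx":-1,"ty":0,"tz":0,"spin":0},{"grip":-1,"tx":-1,"ty":0,"tz":0,"spin":0},{"grip":-1,"tx":-1,"ty":0,"tz":0,"spin":0},{"grip":-1,"tx":-1,"ty":0,"tz":0,"spin":0}]' && python3 -m creep '[{"grip":-1,"tx":-0.8,"ty":0,"tz":0,"spin":0},{"grip":-1,"tx":-0.8,"ty":0,"tz":0,"spin":0},{"grip":-1,"tx":-0.4,"ty":0,"tz":0,"spin":0},{"grip":-1,"tx":0,"ty":0,"tz":0,"spin":0},{"grip":-1,"tx":0,"ty":0,"tz":0,"spin":0}]'
python3 - <<'E'
from h import *
d=r.get_state()['tool_pos']-np.array([.5514,.1965,0]);print(.9945*d[0]-.1045*d[1],.1045*d[0]+.9945*d[1],d[2])
E
```

```text
clock: 6.08
tool_pos: [0.5612, 0.1776, 0.1053]
eef_rot: [0.999, -0.051, 0.001, -0.001]
contact_force: [1.2, 0.6, 0.6]
opening: 0.007
finger_force: 0.7
clock: 6.5
tool_pos: [0.5406, 0.1783, 0.1039]
eef_rot: [0.999, -0.052, -0.0, 0.0]
contact_force: [-0.4, -0.2, 0.8]
opening: 0.004
finger_force: 0.0
-0.008878544388895774 -0.01927231845070578 0.10391024678730189
```

```bash
python3 -m creep '[{"grip":-1,"tx":-0.3,"ty":0,"tz":0,"spin":0},{"grip":-1,"tx":0,"ty":0,"tz":0,"spin":0},{"grip":-1,"tx":1.5,"ty":0,"tz":0,"spin":0},{"grip":-1,"tx":1.5,"ty":0,"tz":0,"spin":0},{"grip":-1,"tx":0,"ty":0,"tz":-3.5,"spin":0},{"grip":-1,"tx":0,"ty":0,"tz":-3.5,"spin":0},{"grip":-1,"tx":0,"ty":0,"tz":-3.5,"spin":0},{"grip":-1,"tx":0,"ty":0,"tz":-3,"spin":0}]' && python3 -m creep '[{"grip":-1,"tx":0,"ty":3,"tz":0,"spin":0},{"grip":-1,"tx":0,"ty":3,"tz":0,"spin":0},{"grip":-1,"tx":0,"ty":3,"tz":0,"spin":0},{"grip":-1,"tx":0,"ty":3,"tz":0,"spin":0},{"grip":-1,"tx":0,"ty":3,"tz":0,"spin":0},{"grip":-1,"tx":0,"ty":3,"tz":0,"spin":0},{"grip":-1,"tx":0,"ty":0,"tz":0,"spin":0},{"grip":-1,"tx":0,"ty":0,"tz":0,"spin":0}]'
python3 - <<'E'
from m import *
p,d=snap('side');tabs(p,d,cloud('side',d),260,330,110,175)
p,d=snap('top','t5.png');tabs(p,d,cloud('top',d),180,260,140,215)
a=p[110:230,170:430,::-1]
cv2.imwrite('pics/c5.png',cv2.resize(a,None,fx=3,fy=3,interpolation=cv2.INTER_CUBIC))
E
```

```text
clock: 7.17
tool_pos: [0.5677, 0.1749, 0.2405]
eef_rot: [0.999, -0.052, -0.0, 0.0]
contact_force: [0.7, 1.5, -0.5]
opening: 0.003
finger_force: 0.0
clock: 7.83
tool_pos: [0.5484, -0.0063, 0.2385]
eef_rot: [0.999, -0.054, -0.001, 0.001]
contact_force: [-0.4, 0.8, 0.4]
opening: 0.002
finger_force: 0.0
tab [297 121  11  16 105] [0.578 0.238 0.107] zmax 0.123 top [0.583 0.239 0.119] min [0.569 0.229 0.089] max [0.59  0.253 0.123]
tab [295 138  12  15  78] [0.516 0.17  0.11 ] zmax 0.123 top [0.512 0.175 0.118] min [0.507 0.165 0.088] max [0.53  0.191 0.123]
```

View pics/c5.png

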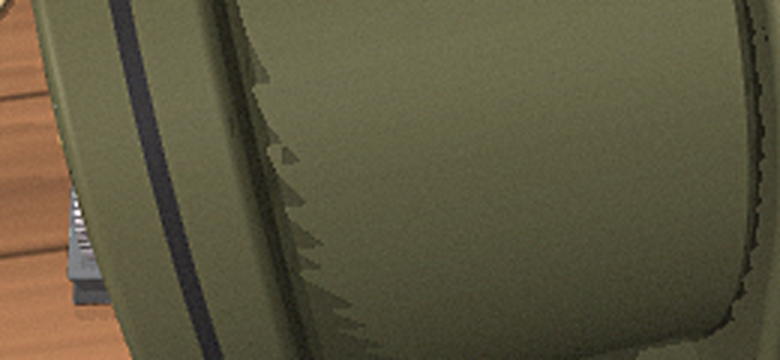

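The arm blocks the top view here. The side measurement puts the left wheel at about +0.37 and the right at about -0.43, both inside tolerance. The spare marker was never approached, and the arm is clear at z = 0.24.

```bash
python3 -c "
from h import *
print(workorder.finish_job())"
```

```text
the job is handed in; nothing more can be done
None
```

The two-wheel marker is set to 42 and the job is handed in; the side camera put the left wheel at about +0.37 rad and the right at about -0.43 rad (I had no clear top view to confirm), and the one-wheel marker was not approached.

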